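Drop the flip stop and seat the cheese for portioning

TASK

Set the slicing board up for cutting a portion: flip the steel stop flag on the back fence all the way down into the path, then slide the block of cheese along the board until it lies flat along the back fence and its pale cut face is pressed firmly home on the white nose of the flag's adjusting screw. Hold that firm push for about a second (about 1 kg bearing on the nose, on top of what it takes to slide the cheese), but feel for it: the stop is only hand-clamped on its rail, and a push much beyond 1.5 kg makes it creep and spoils the portion width. Then let go, leaving the cheese touching fence and nose, the flag down, the stop exactly where it was set and everything else on the worktop undisturbed.

Things in the scene. Friction and masses are not known exactly. Their poses are not given: they have to be found in the camera images.
- board: Wooden slicing board, 150 (x) x 360 (y) mm, fixed. Origin: centre of its underside on the worktop, z up; top surface at z = 22 mm. Back fence along y: front face at x = +50 mm, 18 mm thick, top z = 62 mm, with an 8 mm aluminium rail on it (to z = 70). Dark knife slot across the board at y = +20 mm. The cheese travels towards +y.
- stop: Black carriage of the flip stop, 24 mm along y, on the fence's rail. Origin on the rail's top (board x = 62, z = 70 mm), top 26 mm above; axes as the board's. A clamp knob behind reaches board x = 96 mm, z 54 to 74. Friction-clamped: pushed along y with over about 16 N it slides. The flag's hinge axis runs along y through (-2, any, +14) mm of this frame.
- flag (a joint): Steel flag's angle about its hinge, rad: 0 = fully down on its end stop, in the path; grows as it lifts up and back over the fence (max 2.1); starts at 1.5 to 2.0. Stiff hinge, stays where left; 0.25 N m (3.5 N at the tab) moves it. Down, it is a plate 7 mm thick along y, at board x = -4 to +42, z = 26 to 76 mm; a push along y does not turn it.
- flag_tab (a point): Middle of the pushing side of the flag's red thumb tab (28 mm radial x 26 mm along y x 6 mm thick), 73 mm from the hinge axis. Flag down: this side faces up, at board x = -13, z = 76 mm; flag up: it faces +x of the board, away from the robot. Axes turn with the flag: z out of the pushing side, -x away from the hinge.
- flag_face (a point): Centre of the flag plate's side that faces -y of the board (y axis always parallel to the board's y). The adjusting screw passes through here: its white nose, 12 mm in diameter, stands out 4 to 16 mm from this point towards -y and meets the cut face at mid height. Set by hand, locked by its thread; how far it stands out is not measured. screw_c0 is the nose's centre, 3 mm behind its tip.
- cheese: Block of hard cheese in red wax, 60 (x) x 110 (y) x 55 (z) mm, 0.3 to 0.5 kg, loose on the board; sliding it takes 2 to 4 N, more if it is also pressed down. Origin: centre of its underside. Its +y end is the pale cut face. Seated on the fence its origin is at board x = +20 mm.
- cut_face (a point): Centre of the cheese's pale cut face (55 mm along +y from the cheese's origin, 27.5 mm up); axes as the cheese's.
- garlic: Garlic bulb, 60 mm, loose, origin under its centre.
- mill: Dark wooden pepper mill, 58 mm wide, 220 mm tall, loose, origin under its centre.
- lemon: Lemon, 78 x 55 x 56 mm, loose, origin under its centre.
Mind the look-alikes: they are no part of the job. What is shaped like the cheese but blue is not meant.

How it is judged:
By the outcome, as a careful person would: the job done as asked, in the order asked, and still so for the second after the job is handed in, with the robot touching nothing.
It also fails if it takes over 72 s, if anything falls off the work surface, if the arm or the gripper's body presses on something with over 40 N, if the wrist force passes 120 N, or if a joint passes its speed limit or range.

ROBOT

A 6-joint arm with a two-finger parallel gripper is mounted at the origin on a cart in front of the work surface, level with it; the furniture and walls round the work are solid. World frame = base frame: x ahead of the robot, y to its left, z up, the work surface at z = 0. Lengths are in mm, angles in degrees, forces in N, time in s.
With the tool pointing down it reaches from about 325 to 925 mm from the base axis. Payload 3.1 kg.
Tool frame: the origin (TCP) lies at the very end of the fingers, on their centre line; the grasp point (between the pads) lies grasp_offset behind it (grasp_offset is the distance from the TCP to the grasp point, in mm); z points along the fingers, y is the line along which they close (so a half turn about z gives the same grasp; the last joint's range is limited). The gripper opens to 85 mm and grips with 20 to 120 N. Pads are 22 mm wide; open, the fingers measure 114 mm over their backs; the gripper's body (76 mm by 85 mm) begins 54 mm behind the grasp point. The pads swing forward as they close: fully open they stand 13 mm farther back than shut.
Start: joints at [64.905, 12.427, 92.441, -0, 75.132, -6.429], TCP at [200.023, 592.14, 231.3] pointing down, gripper open.
Joint ranges: [-157.48, 157.48], [-44.54, 120.13], [17.64, 146.25], [-64.5, 244.5], [7.68, 150.69], [-147.95, 147.95]. Speed limits (degrees/s): [159.86, 159.86, 180, 180, 180, 180].

INTERFACE

Orientations are given as [roll, pitch, yaw] about the fixed x, y, z axes, in that order (R = Rz(yaw) Ry(pitch) Rx(roll)).
In Python, from station import * gives the robot as it stands. Calls block until the motion is done:
- goto(position, orientation): joint-space move of the TCP to a pose.
- move_l(position, attitude=None, speed=150): straight line of the TCP; attitude=None keeps the orientation; speed is the mean speed in mm/s.
- move_j(angles): joint-space move.
- grip(opening, squeeze=None): finger opening in mm; squeeze is the grip in N (None keeps the last); returns when the fingers have stopped.
- wait(seconds).
- solve_ik(position, orientation): joint angles nearest the present ones, or None.
- get_obs(): the state.
- get_image(name): name is "scene" or "top" or "wrist"; returns the picture (420x560x3 uint8, red, green, blue); there is no depth.
- get_calibration(name): a dict with "fx", "fy", "cx", "cy" (pixels), "D" ([k1, k2, p1, p2, k3] as OpenCV has them; the pictures are not rectified), "R" (3x3) and "t" (3): a world point X has camera coordinates R X + t; the wrist camera has in their place "mount" (4x4, takes a point from camera to tool coordinates, whose origin is the TCP and whose axes are the flange's). Camera axes: x right, y down, z forward; pixel columns grow to the right and rows downward; lengths in mm; the calibration is good to about 2 mm. A picture is of the moment at which its call begins: read the wrist's pose just before it. get_calibration takes no time and is no camera call.
A pose or a line that the arm cannot do raises Unreachable and nothing moves.
- sign_off(): hands the job in; it is judged then, once.
Trained networks look in the newest picture that a camera, given by its name, has taken for a name from the list of things; names that differ only in an ending like _2 or _b are one class to them, and where a whole thing is asked for, a point or a joint stands for the part that bears it (a point fixed in the world has none). Each returns a list of dicts, best first, with "score" (0 to 1); they miss things now and then, are a little off and sometimes report something else, mostly with a low value. They report only what shows in the picture. A call takes as long as a camera call. They do not tell look-alikes from the thing itself.
- spot_in(name, camera): "extent" ([centre column, centre row, width, height] in pixels, round what is visible of it).
- regions_of(name, camera): "region" (420x560 bool, what is visible of it) and "extent" ([centre column, centre row, width, height] in pixels, round what is visible of it).
The state is a dict: "t": time; "joint_pos": joint angles; "qvel": joint speeds; "effort": joint torques, N m; "tcp_pos": TCP position; "ee_rot": TCP orientation; "wrist_force": force on the tool from outside, world axes, zero at the start; "moment": the same for the moment, N m; "grip_width": finger opening in mm; "grip_force": force on a finger pad.
Only numpy, scipy, OpenCV 4.12 (cv2) and the standard library are available. Lean on these libraries where they do the work, as an engineer would, in place of code of your own. Each camera call takes 0.05 s, during which the arm holds its last target. There are 200 camera calls.

## Working session

There is one attempt and no reset: what is moved stays moved. The work goes in short steps, each a Python script; the robot and the scene stay as the last script left them, time stands still between calls to the robot, and variables do not carry over. Pictures are saved under pics/ and viewed, at most 10 in all, crops included, and the job is handed in when it is done.

```bash
mkdir -p pics; ls
python3 - <<'E'
from station import *
import cv2,numpy as np
o=get_obs(); print({k:np.round(v,2).tolist() for k,v in o.items()})
a=get_image("scene");b=get_image("top")
cv2.imwrite("pics/s.png",a[...,::-1]);cv2.imwrite("pics/t.png",b[...,::-1])
for c in("scene","top"):
  for n in("board","stop","flag","flag_tab","flag_face","cheese","cut_face","garlic","mill","lemon"):
    print(c,n,[(round(float(d["score"]),2),np.round(d["extent"]).tolist()) for d in spot_in(n,c)[:3]])
  k=get_calibration(c);print({q:np.round(v,3).tolist() for q,v in k.items()})
print(get_calibration("wrist"))
E
```

```text
pics
{'t': 0.0, 'joint_pos': [64.91, 12.48, 92.53, 0.0, 75.13, -6.43], 'qvel': [-0.05, -0.05, 0.1, 0.11, -0.07, -0.05], 'effort': [0.0, -39.68, -30.39, -0.0, 0.01, -0.0], 'tcp_pos': [199.66, 591.38, 229.95], 'ee_rot': [-179.86, -0.02, 161.33], 'wrist_force': [0.44, -0.28, -0.1], 'moment': [0.01, -0.01, -0.05], 'grip_force': 0.0, 'grip_width': 85.5}
scene board [(0.65, [248.0, 212.0, 103.0, 104.0])]
scene stop [(0.62, [246.0, 175.0, 23.0, 28.0])]
scene flag [(0.56, [243.0, 176.0, 18.0, 27.0])]
scene flag_tab [(0.76, [239.0, 173.0, 15.0, 32.0])]
scene flag_face [(0.64, [240.0, 175.0, 19.0, 24.0])]
scene cheese [(0.78, [273.0, 289.0, 41.0, 39.0]), (0.68, [257.0, 233.0, 42.0, 36.0])]
scene cut_face [(0.79, [256.0, 232.0, 43.0, 34.0]), (0.75, [275.0, 290.0, 36.0, 40.0]), (0.67, [247.0, 214.0, 102.0, 104.0])]
scene garlic []
scene mill [(0.91, [243.0, 138.0, 18.0, 54.0])]
scene lemon [(0.61, [325.0, 307.0, 23.0, 17.0]), (0.3, [256.0, 232.0, 39.0, 36.0])]
{'fx': 447.991, 'fy': 447.991, 'cx': 278.387, 'cy': 209.067, 'D': [-0.052, 0.0, 0.0, 0.0, 0.0], 'R': [[0.888, -0.46, -0.001], [-0.328, -0
[... 705 characters left out ...]
48, 'cy': 216.67, 'D': [0.054, 0.0, 0.0, 0.0, 0.0], 'R': [[0.264, -0.965, -0.004], [-0.906, -0.246, -0.346], [0.332, 0.095, -0.938]], 't': [-49.041, 602.861, 1285.656]}
{'fx': 360.5120054451807, 'fy': 360.5120054451807, 'cx': 275.7122753108138, 'cy': 213.77720845272032, 'D': array([-0.00915665,  0.        ,  0.        ,  0.        ,  0.        ]), 'mount': array([[-4.08051626e-04, -9.60247426e-01, -2.79149985e-01,
         7.07035689e+01],
       [ 9.99999027e-01, -7.64153602e-04,  1.16684692e-03,
        -5.35966565e-01],
       [-1.33377522e-03, -2.79149237e-01,  9.60246804e-01,
        -1.42303438e+02],
       [ 0.00000000e+00,  0.00000000e+00,  0.00000000e+00,
         1.00000000e+00]])}
```

Run:
```python
import cv2
a=cv2.imread("pics/s.png")[95:345,170:370];b=cv2.imread("pics/t.png")[120:340,110:430]
a=cv2.resize(a,None,fx=2.2,fy=2.2,interpolation=3);b=cv2.resize(b,None,fx=2.5,fy=2.5,interpolation=3)
cv2.imwrite("pics/s2.png",a);cv2.imwrite("pics/t2.png",b)
```

```text
(no output)
```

View pics/s2.png

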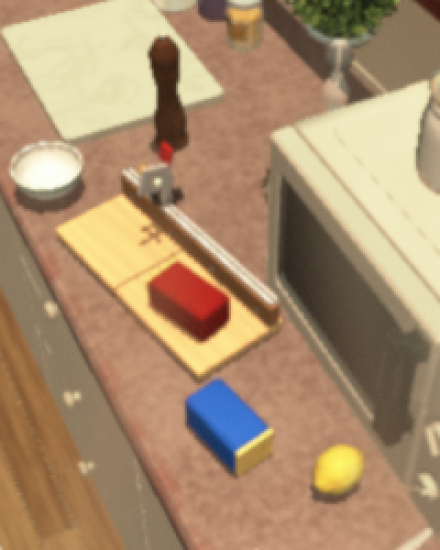

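View pics/t2.png

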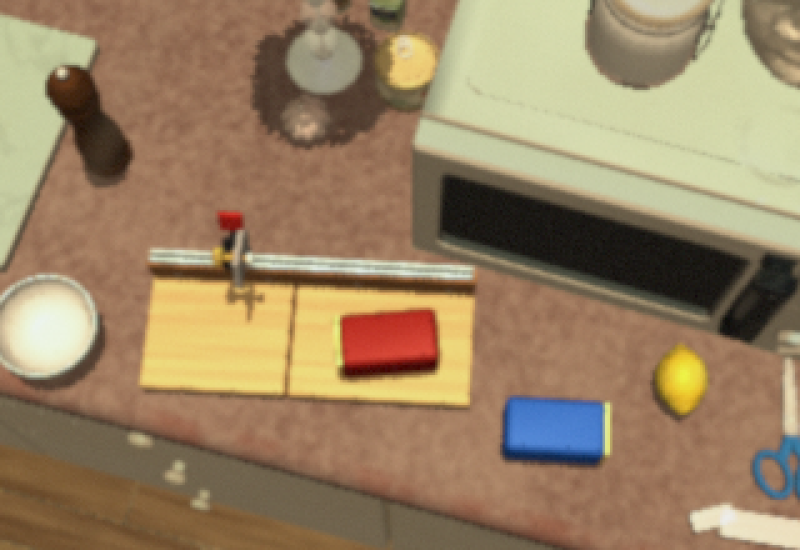

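Candidates for the cheese: the red block at top (265,258) / scene (257,233), and the blue block at top (331,292) / scene (273,289). I choose the red one on the board, with its pale face towards the flag. The stop is at top (203,219) with its red tab up, and the microwave stands close behind the right end of the fence. Next I fit the board pose and take a closer look.

```bash
cat > h.py <<'E'
import numpy as np,cv2
from scipy.spatial.transform import Rotation as Ro
from scipy.optimize import least_squares
from station import *
def cal(c,obs=None):
    k=get_calibration(c);K=np.array([[k["fx"],0,k["cx"]],[0,k["fy"],k["cy"]],[0,0,1]]);D=np.array(k["D"],float)
    if "mount" in k:
        T=np.eye(4);T[:3,:3]=Ro.from_euler("xyz",obs["ee_rot"],degrees=True).as_matrix();T[:3,3]=obs["tcp_pos"]
        W=np.linalg.inv(T@k["mount"]);R,t=W[:3,:3],W[:3,3]
    else: R,t=np.array(k["R"]),np.array(k["t"])
    return K,D,R,t
def proj(C,X):
    K,D,R,t=C;return cv2.projectPoints(np.atleast_2d(np.array(X,float)),cv2.Rodrigues(R)[0],np.array(t,float),K,D)[0][:,0]
def onplane(C,uv,z):
    K,D,R,t=C;n=cv2.undistortPoints(np.array(uv,float).reshape(-1,1,2),K,D)[:,0]
    d=np.c_[n,np.ones(len(n))]@R;o=-R.T@t
    return o+d*((z-o[2])/d[:,2])[:,None]
def b2w(p,X):
    X=np.atleast_2d(np.array(X,float));c,s=np.cos(p[2]),np.sin(p[2])
    return np.c_[p[0]+c*X[:,0]-s*X[:,1],p[1]+s*X[:,0]+c*X[:,1],X[:,2]]
E
python3 - <<'E'
from h import *
ct,cs=cal("top"),cal("scene")
pt=[([-75,180,22],(140,388)),([-75,-180,22],(470,405)),([-75,20,22],(290,394)),([50,20,22],(296,284))]
ps=[([-75,180,22],(57,230)),([-75,-180,22],(200,375)),([-75,20,22],(118,289)),([50,20,22],(182,254))]
T=np.array([np.array(u)/2.5+(110,120) for _,u in pt]);S=np.array([np.array(u)/2.2+(170,95) for _,u in ps])
P=np.array([q for q,_ in pt],float)
print(onplane(ct,T,22).round());print(onplane(cs,S,22).round())
f=lambda p:np.r_[(proj(ct,b2w(p,P))-T).ravel(),(proj(cs,b2w(p,P))-S).ravel()]
w=onplane(ct,T,22)[:2,:2].mean(0)
r=least_squares(f,[w[0]+75,w[1],0.1]);print(r.x,np.degrees(r.x[2]),f(r.x).round(1))
np.save("board0.npy",r.x)
for n,u,z in(("cheese",(265,258),77),("mill",(148,183),0),("lemon",(382,271),28),("blue",(331,292),50),("garlic",(232,168),20),("oven front corner top",(110+425/2.5,120+130/2.5),200),("oven bl",(110+415/2.5,120+245/2.5),0),("bowl",(110+45/2.5,250),40)):
    print(n,onplane(ct,[u],z).round()[0])
b=r.x
print(b2w(b,[[60,100,70],[20,-100,22]]))
E
```

```text
[[386. 353.  22.]
 [462.   3.  22.]
 [422. 194.  22.]
 [544. 225.  22.]]
[[390. 347.  22.]
 [463.  -1.  22.]
 [426. 192.  22.]
 [537. 213.  22.]]
[4.98942333e+02 1.91492862e+02 2.10937286e-01] 12.085816256058948 [ 0.6 -0.4  1.4 -0.2 -0.5  0.2  1.   0.4 -1.  -0.7 -0.1 -0.1 -1.7 -0.3
  0.7 -2.3]
cheese [488. 102.  77.]
mill [639. 501.   0.]
lemon [ 550. -208.   28.]
blue [452. -87.  50.]
garlic [741. 274.  20.]
oven front corner top [684. 115. 200.]
oven bl [631. 111.   0.]
bowl [423. 471.  40.]
[[536.67478865 301.83896253  70.        ]
 [539.43668537  97.8968827   22.        ]]
```

Run:
```python
from h import *
b=np.load("board0.npy");yd=np.degrees(b[2])
for y in(yd,yd+180,yd+90,yd-90):
  for P in([-13,100,80],[20,-150,30],[-86,-85,30]):
    s=solve_ik(b2w(b,[P])[0].tolist(),[180,0,y]);print(round(y),P,None if s is None else np.round(s))
import pickle
obs=[]
for i,P in enumerate(([0,90,260],[0,-50,260])):
    goto(b2w(b,[P])[0].tolist(),[180,0,yd+180]);o=get_obs();im=get_image("wrist");cv2.imwrite(f"pics/w{i}.png",im[...,::-1]);obs.append(o)
    for n in("stop","flag_tab","cheese","cut_face"):
        print(i,n,[(round(float(d["score"]),2),np.round(d["extent"]).tolist()) for d in spot_in(n,"wrist")[:2]])
    print(o["t"],np.round(o["tcp_pos"]),np.round(o["ee_rot"],1),o["wrist_force"])
pickle.dump(obs,open("obs.pkl","wb"))
cv2.imwrite("pics/w01.png",np.hstack([cv2.imread("pics/w0.png"),cv2.imread("pics/w1.png")])[:,::1])
```

```text
12 [-13, 100, 80] [ 24.  13. 109.  -0.  57. 102.]
12 [20, -150, 30] [ -2.  19. 109.  -0.  52.  76.]
12 [-86, -85, 30] [  3.   7. 124.  -0.  49.  81.]
192 [-13, 100, 80] [ 24.  13. 109.   0.  57. -78.]
192 [20, -150, 30] [  -2.   19.  109.    0.   52. -104.]
192 [-86, -85, 30] [  3.   7. 124.   0.  49. -99.]
102 [-13, 100, 80] [ 24.  13. 109.  -0.  57.  12.]
102 [20, -150, 30] [ -2.  19. 109.  -0.  52. -14.]
102 [-86, -85, 30] [  3.   7. 124.  -0.  49.  -9.]
-78 [-13, 100, 80] None
-78 [20, -150, 30] None
-78 [-86, -85, 30] None
0 stop [(0.6, [261.0, 267.0, 53.0, 102.0])]
0 flag_tab [(0.9, [260.0, 266.0, 51.0, 105.0])]
0 cheese [(0.74, [94.0, 163.0, 142.0, 78.0])]
0 cut_face [(0.64, [92.0, 165.0, 146.0, 79.0])]
2.65 [480. 280. 260.] [ 180.    -0.  -167.9] [ 0.29341899  0.5523382  -0.0993728 ]
1 stop [(0.67, [433.0, 267.0, 74.0, 108.0])]
1 flag_tab [(0.56, [434.0, 268.0, 78.0, 108.0])]
1 cheese [(0.71, [239.0, 164.0, 125.0, 76.0]), (0.66, [60.0, 79.0, 120.0, 72.0])]
1 cut_face [(0.9, [239.0, 166.0, 131.0, 77.0]), (0.66, [60.0, 78.0, 121.0, 70.0])]
3.5167 [509. 143. 260.] [ 180.    0. -168.] [-0.30403049 -0.32972075  0.56727187]
```

View pics/w0.png

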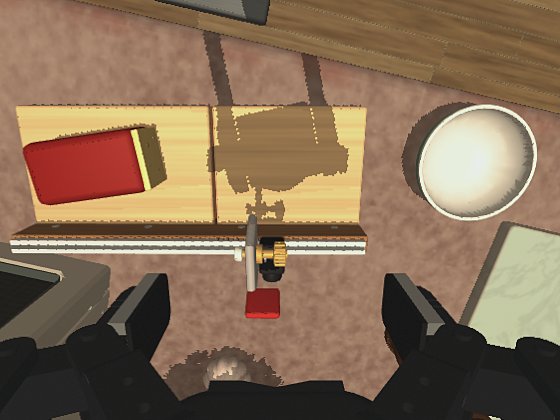

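View pics/w1.png

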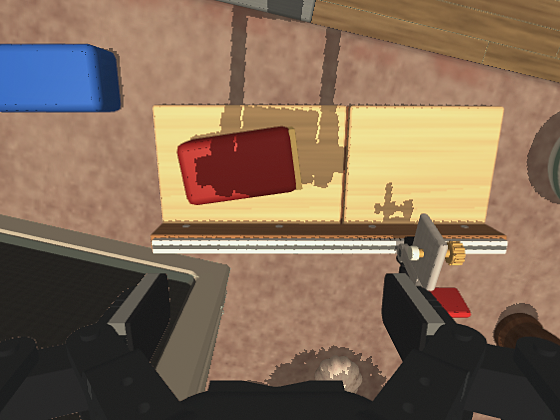

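Wrist views are sharp. w0 shows the cheese at (85,165), rotated about 9° on the board; the nose is at (239,255) and the red tab at (263,303). w1 shows the cheese at (240,165), the nose at (413,254) and the tab at (455,303). The blue decoy is off the board at (60,78).

Run:
```python
from h import *
import pickle
o=pickle.load(open("obs.pkl","rb"));C=[cal("wrist",x) for x in o]
P0=np.array([[-75,-180,22],[-75,180,22],[-75,20,22],[50,20,22],[50,180,22],[54,180,70]],float);U0=np.array([(17,106),(366,106),(211,106),(215,222),(360,222),(367,237)],float)
P1=np.array([[-75,-180,22],[-75,180,22],[-75,20,22],[50,20,22]],float);U1=np.array([(153,106),(503,106),(349,106),(343,222)],float)
P0=P0[:5];U0=U0[:5]
f=lambda p:np.r_[(proj(C[0],b2w(p,P0))-U0).ravel(),(proj(C[1],b2w(p,P1))-U1).ravel()]
r=least_squares(f,np.load("board0.npy"),loss="soft_l1");p=r.x;print(p,np.degrees(p[2]),f(p).round(1));np.save("board.npy",p)
def w2b(X):
    d=np.array(X)[:2]-p[:2];c,s=np.cos(p[2]),np.sin(p[2]);return np.array([c*d[0]+s*d[1],-s*d[0]+c*d[1],X[2]])
def tri(a,b):
    g=lambda X:np.r_[proj(C[0],[X])[0]-a,proj(C[1],[X])[0]-b]
    s=least_squares(g,b2w(p,[[60,90,120]])[0]);return w2b(s.x).round(1),g(s.x).round(1)
print("nose",tri((239,255),(413,254)));print("tip r",tri((280,317),(471,317)));print("near r",tri((280,290),(464,289)))
print("tab ctr",tri((263,303),(452,303)));print("plate tip",tri((252,213),(424,214)))
print("cheese cut top ctr",tri((137,159),(295,158)))
for i,q in((0,[(23,146),(131,128),(144,190),(40,205)]),(1,[(178,146),(290,127),(300,190),(190,204)])):
    print([w2b(X).round(0).tolist()[:2] for X in onplane(C[i],q,76)])
for th in(1.5,1.6,1.7,1.8,1.9,2.0):
    rr=np.array([-np.cos(th),np.sin(th)]);n=np.array([np.sin(th),np.cos(th)]);H=np.array([60,84])
    print(th,"tip",(H+87*rr-8*n).round(),(H+87*rr-14*n).round(),"mid",(H+73*rr-8*n).round(),"nose",(H+41*rr-34.5*n).round())
```

```text
[4.98831206e+02 1.95832229e+02 2.10584809e-01] 12.065620805855255 [-3.6  0.1  2.3 -0.1 -0.9 -0.3  0.8  1.5  0.2  1.5 -1.6 -0.3  3.2 -0.5
  0.  -0.6 -0.2  1.1]
nose (array([ 41.3,  56.6, 132. ]), array([-0. , -0.2,  0. ,  0.2]))
tip r (array([ 75.2,  89.3, 169.5]), array([ 0. ,  0.6, -0. , -0.6]))
near r (array([ 60.7,  89.5, 154.7]), array([-0., -0.,  0.,  0.]))
tab ctr (array([ 66.9,  76.7, 163.9]), array([ 0. ,  0.5, -0. , -0.5]))
plate tip (array([ 10.4,  66.8, 119.7]), array([ 0. ,  0.8, -0. , -0.8]))
cheese cut top ctr (array([-29.4, -37.2,  80.9]), array([-0. , -0.3,  0. ,  0.3]))
[[-40.0, -140.0], [-56.0, -42.0], [0.0, -36.0], [14.0, -135.0]]
[[-40.0, -142.0], [-56.0, -42.0], [1.0, -32.0], [14.0, -135.0]]
1.5 tip [ 46. 170.] [ 40. 170.] mid [ 47. 156.] nose [ 23. 122.]
1.6 tip [ 55. 171.] [ 49. 171.] mid [ 54. 157.] nose [ 27. 126.]
1.7 tip [ 63. 171.] [ 57. 172.] mid [ 61. 157.] nose [ 31. 129.]
1.8 tip [ 72. 171.] [ 66. 172.] mid [ 69. 157.] nose [ 36. 132.]
1.9 tip [ 81. 169.] [ 75. 171.] mid [ 76. 156.] nose [ 41. 134.]
2.0 tip [ 89. 166.] [ 83. 169.] mid [ 83. 154.] nose [ 46. 136.]
```

Board pose is fixed: flag at about 1.9 rad, tab centre at y≈77, cheese at board (-20,-88) with about 9° yaw. Next I flip the flag down.

Run:
```python
from h import *
p=np.load("board.npy");yd=np.degrees(p[2]);A=[180,0,yd+180]
W=lambda x,y,z:b2w(p,[[x,y,z]])[0].tolist()
Y=77
grip(0,40);goto(W(114,Y,225),A);move_l(W(114,Y,154),A,speed=200)
def st(s):
    o=get_obs();f=o["wrist_force"];c,q=np.cos(p[2]),np.sin(p[2]);fb=[c*f[0]+q*f[1],-q*f[0]+c*f[1],f[2]]
    print(s,round(o["t"],2),np.round(fb,1),np.round(o["tcp_pos"],0));return fb
st("start")
for th in np.linspace(1.9,0.1,9):
    x=60-73*np.cos(th)-8*np.sin(th);z=84+73*np.sin(th)-8*np.cos(th)
    move_l(W(x+11,Y,z),A,speed=90);st(round(th,2))
    
z=81
while z>68:
    z-=1;move_l(W(0,Y,z),A,speed=40);f=st(z)
    if f[2]>12:break
cv2.imwrite("pics/w2.png",get_image("wrist")[...,::-1])
move_l(W(0,Y,110),A,speed=200)
```

```text
start 5.78 [-0.1  0.3  0.6] [594. 294. 155.]
1.9 6.23 [-1.  -0.9 -0.6] [569. 290. 158.]
1.67 6.57 [ 0.  -0.1  0.3] [552. 286. 158.]
1.45 6.9 [ 1.4  0.7 -0.4] [535. 282. 155.]
1.23 7.23 [ 0.5 -0.1  0. ] [520. 279. 149.]
1.0 7.57 [-0.5  0.3  0.1] [506. 276. 140.]
0.77 7.9 [-0.2 -0.1 -0.4] [495. 274. 129.]
0.55 8.23 [-0.8 -0.3 -0.3] [486. 272. 115.]
0.33 8.57 [ 0.2 -0.1 -0. ] [481. 271.  99.]
0.1 8.9 [ 0.3  0.  -1.2] [480. 270.  83.]
80 9.15 [ 0.5 -0.1  0.4] [483. 271.  80.]
79 9.4 [-0.2 -0.1  1.5] [483. 271.  79.]
78 9.65 [ 0.3 -0.1  2.9] [483. 271.  78.]
77 9.9 [1.5 0.  2.4] [483. 271.  77.]
76 10.15 [ 0.3 -0.6  3.3] [483. 271.  76.]
75 10.4 [-1.7 -0.2  4.7] [483. 271.  76.]
74 10.65 [-2.8 -0.7  9.6] [483. 271.  75.]
73 10.9 [-4.2 -1.9 13.7] [483. 271.  75.]
```

Run:
```python
from h import *
p=np.load("board.npy");yd=np.degrees(p[2]);A=[180,0,yd+180]
goto(b2w(p,[[-40,-10,240]])[0].tolist(),A);o=get_obs();im=get_image("wrist");C=cal("wrist",o)
cv2.imwrite("pics/w3.png",im[...,::-1])
q=proj(C,b2w(p,[[-13,77,76],[20,-88,77],[19,60,49.5],[50,-150,22],[50,180,22]]));print(o["t"],q.round())
```

```text
11.975 [[374. 225.]
 [190. 260.]
 [347. 248.]
 [146. 266.]
 [451. 265.]]
```

View pics/w3.png

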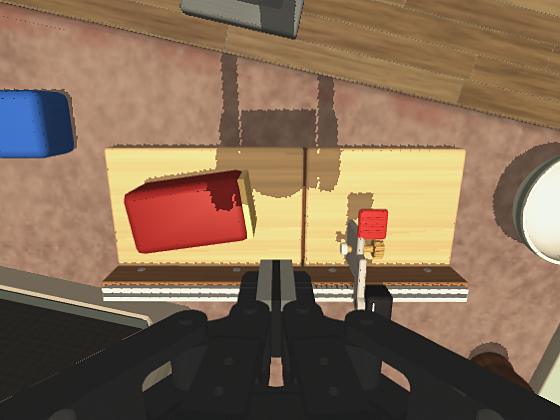

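The flag is down: tab at (373,224), matching the predicted (374,225). The nose tip is at (341,248), about y≈53. Next I push the cheese square onto the fence.

```bash
cat >> h.py <<'E'
p=np.load("board.npy");yd=np.degrees(p[2])
W=lambda x,y,z:b2w(p,[[x,y,z]])[0].tolist()
def fb(n=1):
    L=[]
    for i in range(n):
        f=get_obs()["wrist_force"];L.append([np.cos(p[2])*f[0]+np.sin(p[2])*f[1],-np.sin(p[2])*f[0]+np.cos(p[2])*f[1],f[2]])
        if n>1:wait(0.02)
    return np.mean(L,0)
def tb():
    o=get_obs();d=np.array(o["tcp_pos"]);c,s=np.cos(p[2]),np.sin(p[2]);e=d[:2]-p[:2]
    return np.round([c*e[0]+s*e[1],-s*e[0]+c*e[1],d[2],o["t"]],2)
E
python3 - <<'E'
from h import *
A=[180,0,yd+180];Y=-88
goto(W(-86,Y,110),A);grip(60);move_l(W(-86,Y,28),A,speed=150);f0=fb(5);print("f0",f0.round(2),tb())
x=-86
for x in(-70,-60,-50,-40,-32,-27): move_l(W(x,Y,28),A,speed=60);print(x,(fb(3)-f0).round(1))
while x<-14:
    x+=1;move_l(W(x,Y,28),A,speed=25);f=fb(4)-f0;print(x,f.round(1),tb())
    if f[0]<-9:break
move_l(W(x-15,Y,28),A,speed=120);print(tb())
E
```

```text
f0 [-0.26  0.38  0.03] [-84.71 -88.21  29.12  14.08]
-70 [-0.2 -0.3 -0.5]
-60 [-0.  -0.  -0.6]
-50 [ 0.1 -0.3  0.2]
-40 [-0.4 -0.3 -0. ]
-32 [-1.2 -0.2 -0.3]
-27 [-0.9 -0.6 -0.3]
-26 [-1.7 -0.5 -0. ] [-26.24 -87.95  27.91  16.6 ]
-25 [-2.8 -0.3 -0.3] [-24.97 -87.98  27.98  16.92]
-24 [-4.3  0.3  1.5] [-24.52 -87.9   27.85  17.23]
-23 [-5.9  0.4  2.2] [-24.54 -87.74  27.52  17.55]
-22 [-7.7  0.2  2.7] [-24.65 -87.62  27.14  17.87]
-21 [-9.1  0.8  3.1] [-24.73 -87.42  26.72  18.18]
[-34.98 -88.17  28.39  18.46]
```

Contact and seating on the fence were clean. Next comes the y push against the rear face with both fingers.

Run:
```python
from h import *
B=[180,0,yd+90];X=15
A=[180,0,yd+180]
move_l(W(-40,-88,130),A,speed=250);goto(W(X,-176,130),B);grip(26);move_l(W(X,-176,28),B,speed=150);f0=fb(8);print("f0",f0.round(2),tb())
np.save("f0.npy",f0)
for y in(-165,-155,-145,-135,-125,-115,-105,-97,-90,-86): move_l(W(X,y,28),B,speed=60);print(y,(fb(4)-f0).round(1),tb())
o=get_obs();cv2.imwrite("pics/w4.png",get_image("wrist")[...,::-1]);cv2.imwrite("pics/s4.png",cv2.resize(get_image("scene")[120:270,180:330],None,fx=4,fy=4)[...,::-1])
```

```text
f0 [ 0.28 -0.12  0.05] [  16.15 -176.34   29.11   21.69]
-165 [-0.6  0.1 -0.2] [  15.05 -164.71   28.12   22.09]
-155 [-0.6 -0.3  0.1] [  14.87 -154.73   27.9    22.48]
-145 [-0.3  0.3  0. ] [  14.89 -144.6    27.94   22.86]
-135 [-0.4  0.6  0.1] [  14.87 -134.58   27.95   23.24]
-125 [-0.3 -0.1  0.1] [  14.89 -124.57   27.94   23.62]
-115 [ 0.2 -0.  -0.5] [  14.87 -114.58   27.94   24.01]
-105 [-0.3  0.   0.1] [  14.9  -104.61   27.94   24.39]
-97 [-0.7  0.   0.1] [ 14.92 -96.64  27.97  24.74]
-90 [-0.1  0.1 -0.1] [ 14.94 -89.64  27.98  25.08]
-86 [-0.2  0.8 -0.1] [ 14.95 -85.76  27.98  25.39]
```

View pics/w4.png

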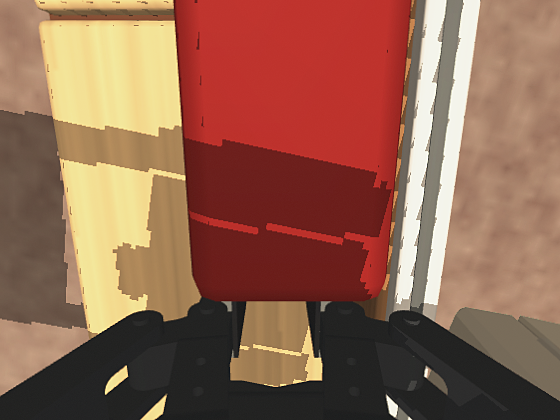

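The cheese lies flat along the fence with both fingers square on its rear face (300,300). I now step in, feeling the force.

Run:
```python
from h import *
B=[180,0,yd+90];X=15;f0=np.load("f0.npy");y=-86
while y<-55:
    y+=1;move_l(W(X,y,28),B,speed=30);f=fb(4)-f0;print(y,f.round(1),tb())
    if f[1]<-6:break
```

```text
-85 [ 0.  -1.2 -0.5] [ 15.04 -85.14  28.02  25.81]
-84 [-0.4 -1.8 -0.3] [ 15.01 -84.14  27.98  26.12]
-83 [-0.2 -1.6 -0.7] [ 14.99 -82.93  27.99  26.44]
-82 [-0.4 -1.5 -0. ] [ 15.   -81.85  28.    26.76]
-81 [-0.3 -1.6 -0.1] [ 14.96 -80.88  27.98  27.08]
-80 [-0.6 -0.8 -0.7] [ 14.95 -79.92  27.98  27.39]
-79 [ 0.  -1.3 -0.4] [ 15.02 -78.92  28.    27.71]
-78 [ 0.2 -1.3 -0.3] [ 15.   -77.93  28.01  28.02]
-77 [-0.  -1.1 -0.7] [ 14.98 -76.93  28.    28.34]
-76 [-0.4 -1.3 -0.6] [ 14.99 -75.92  27.98  28.66]
-75 [-0.2 -1.1 -0.7] [ 14.98 -74.92  27.99  28.98]
-74 [-0.1 -1.1 -0.6] [ 15.   -73.9   28.    29.29]
-73 [-0.6 -0.9 -0.2] [ 14.97 -72.92  27.98  29.61]
-72 [-0.4 -1.2 -0.9] [ 15.   -71.92  28.01  29.92]
-71 [ 0.2 -1.1 -0.4] [ 14.99 -70.9   27.99  30.24]
-70 [-0.1 -2.  -0.9] [ 14.98 -69.98  27.99  30.56]
-69 [-0.1 -5.  -0.7] [ 15.03 -69.83  28.01  30.88]
-68 [-0.3 -7.5 -0.4] [ 15.15 -69.74  28.16  31.19]
```

Contact is clear at y≈-69.9. I'll bring the force up to about 13 N (about 10 N on the nose plus about 3 N sliding), hold it and withdraw.

Run:
```python
from h import *
B=[180,0,yd+90];X=15;f0=np.load("f0.npy");y=-68
while y<-64:
    y+=.5;move_l(W(X,y,28),B,speed=20);f=fb(5)-f0;print(y,f.round(1),tb())
    if f[1]<-12.3:break
for i in range(6): wait(.15);print((fb(5)-f0).round(1),tb())
move_l(W(X,-85,28),B,speed=60);move_l(W(X,-100,28),B,speed=150);move_l(W(X,-100,200),B,speed=250)
goto(W(-40,-10,240),[180,0,yd+180]);o=get_obs();im=get_image("wrist");C=cal("wrist",o)
cv2.imwrite("pics/w5.png",im[...,::-1]);print(tb(),proj(C,b2w(p,[[-13,77,76],[19,60,49.5]])).round())
```

```text
-67.5 [-1.2 -9.4  0.3] [ 15.13 -69.72  28.22  31.52]
-67.0 [ -1.9 -10.9   0.7] [ 15.15 -69.7   28.29  31.86]
-66.5 [ -1.8 -12.8   1.3] [ 15.16 -69.69  28.39  32.19]
[ -1.6 -12.8   0.7] [ 15.16 -69.66  28.39  32.42]
[ -1.5 -12.5   0.7] [ 15.19 -69.68  28.39  32.66]
[ -1.7 -13.2   1.1] [ 15.18 -69.66  28.38  32.89]
[ -1.5 -12.4   0.5] [ 15.2  -69.69  28.41  33.12]
[ -1.4 -12.5   1.4] [ 15.15 -69.69  28.37  33.36]
[ -1.4 -12.3   1.2] [ 15.19 -69.67  28.38  33.59]
[-40.35 -10.23 239.01  36.46] [[374. 224.]
 [347. 247.]]
```

View pics/w5.png

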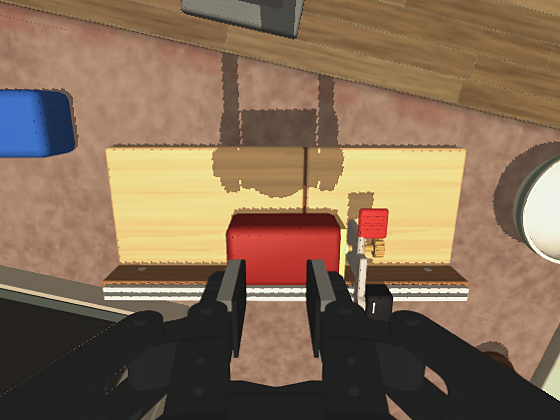

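The stop and tab are unmoved at (374,224) and the cheese is against the nose. One check from above the fence line for a gap or any yaw.

Run:
```python
from h import *
goto(W(30,-95,190),[180,0,yd+90]);o=get_obs();im=get_image("wrist");C=cal("wrist",o)
cv2.imwrite("pics/w6.png",im[...,::-1]);print(tb())
for n,P in(("fence top edge",[[50,-60,62],[50,0,62],[50,50,62]]),("seated cheese -x top",[[-10,-55,77],[-10,50,77]]),("+x top",[[50,-55,77],[50,50,77]])):print(n,proj(C,b2w(p,P)).round().tolist())
cv2.imwrite("pics/w6c.png",cv2.resize(im[0:300,150:450],None,fx=2,fy=2,interpolation=2)[...,::-1])
```

```text
[ 30.02 -94.87 190.19  37.78]
fence top edge [[302.0, 159.0], [304.0, 73.0], [306.0, -7.0]]
seated cheese -x top [[219.0, 154.0], [212.0, -14.0]]
+x top [[304.0, 154.0], [308.0, -14.0]]
```

View pics/w6c.png

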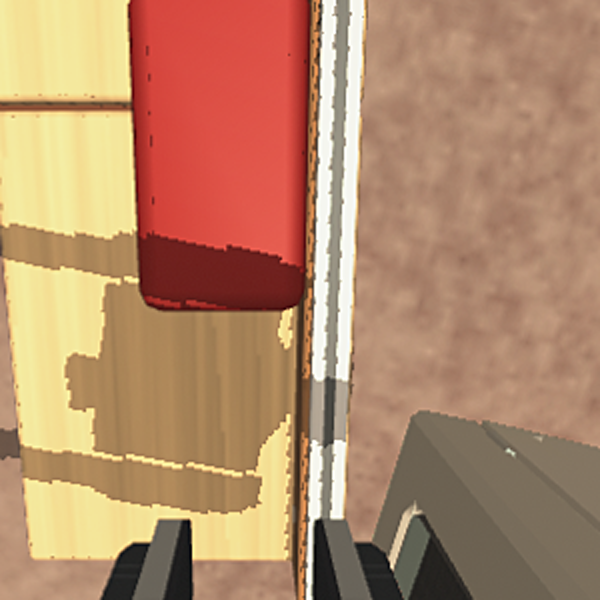

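The cheese's fence-side edge, from (303,290) to (310,0) in the crop, lies flush along the fence with no gap. I'm handing in.

```bash
python3 -c "
from station import *
print(sign_off())"
```

```text
the job is handed in; nothing more can be done
None
```

The job is handed in, and no verdict came back: the flag is down, and the cheese lies flush on the fence and against the nose. I held about 12.5 N at the wrist (roughly 1 kg on the nose after sliding friction) for over a second, with no visible shift of the stop, and finished in about 38 s.

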